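# Hang the turquoise paint pail on the hook stand

### The job

Take the turquoise pail's handle, which lies flat, by its red grip and swing it up until it stands upright while the pail still stands on the desk. Then carry the pail by the handle to the stand and hang it on the yellow two-pronged hook, so that the red grip rests in the dips of both prongs and the pail hangs upright, free and still. Leave the pink pail where it is.

Things in the scene. Friction and masses are not known exactly. Their poses are not given: they have to be found in the camera images.
- teal_pail: Turquoise round metal pail, loose, 0.35 to 0.6 kg: 70 mm high, 96 mm across at the foot, 108 at the rim. Origin: centre of its underside, z up. A wire bail swings with little friction on a pivot line parallel to the pail's y, 60 mm above the underside; it starts level on the pail's -x side, swings 180 degrees over the top, and falls if let go. Its side wires run 58 mm either side of the middle.
- teal_grip (a point): Centre of the red grip on the turquoise pail's bail: a roller 16 mm in diameter, 90 mm long, parallel to the pail's y, spinning freely on the wire, 110 mm from the pivot line. At the start it is 110 mm from the pail's axis towards the pail's -x, 60 mm above the desk; bail upright: above the pail's axis, 170 mm over its underside. Its axes turn with the bail.
- hook_seat (a point): Where the grip's centre rests when hung: 230 mm above the desk, in the dips of the hook's two yellow prongs. z up; prongs point along its -x (robot side); the hung grip lies along its y. Prongs are 8 mm thick, 30 mm either side in y, 52 mm free between; the grip must come from the front, over the tips (its centre 20 mm or more above the seat), then down.
- hook_stand: Fixed steel stand of the hook, origin on the desk straight under the seat, axes as the seat's. Each prong is lowest (13 mm below the seat) under the seat; its upturned tip ends 36 mm in front, top 11 mm above the seat; behind it rises to a cross rod 95 mm behind the seat, top 22 mm above it, on an 18 mm post. Foot plate 12 mm thick, 120 mm wide, from 70 mm in front to 140 mm behind.
- pink_pail: Pink pail, otherwise like the turquoise one, its bail also lying flat on its -x side; a bystander, to be left where it is. Origin: centre of its underside.

How it is judged:
By the outcome, as a careful person would: the job done as asked, in the order asked, and still so for the second after the job is handed in, with the robot touching nothing.
It also fails if it takes over 64 s, if anything falls off the work surface, if the arm or the gripper's body presses on something with over 40 N, if the wrist force passes 120 N, or if a joint passes its speed limit or range.

### The arm

A 6-joint arm with a two-finger parallel gripper is mounted at the origin on the work surface. World frame = base frame: x ahead of the robot, y to its left, z up, the work surface at z = 0. Lengths are in m, angles in degrees, forces in N, time in s.
With the tool pointing down it reaches from about 0.375 to 0.75 m from the base axis. Payload 9 kg.
Tool frame: the origin (TCP) lies midway between the tips of the shut fingers; the grasp point (between the pads) lies 19 mm behind it; z points along the fingers, y is the line along which they close (so a half turn about z gives the same grasp; the last joint's range is limited). The gripper opens to 85 mm and grips with 20 to 120 N. Pads are 22 mm wide; open, the fingers measure 114 mm over their backs; the gripper's body (76 mm by 85 mm) begins 54 mm behind the grasp point. The pads swing forward as they close: fully open they stand 13 mm farther back than shut.
Start: joints at [61.381, 5.964, 5.575, 89.605, 0, 77.527], TCP at [0.167, 0.576, 0.231] pointing down, gripper open.
Joint ranges: [-171.21, 171.21], [-48.23, 106.86], [-62.78, 66.21], [-105.2, 120.99], [-86.42, 89.51], [-180, 180]. Speed limits (degrees/s): [127.2, 127.2, 147.25, 180, 180, 180].

### API

Orientations are given as a 3x3 rotation matrix whose columns are the frame's x, y, z axes.
In Python, from cell import ctrl gives the robot as it stands.
- The arm moves only by the shell command python3 -m creep 'ROWS' [FORCE]. ROWS is JSON, a list of rows, each an object with "delta_pos": the shift along the tool's x, y, z in cm, a list of three; "rot": the turn, a rotation vector about the tool's x, y, z in degrees, a list of three; "jaw": the finger opening in cm, from 0 to 8.54. In form: [{"delta_pos": [x, y, z], "rot": [rx, ry, rz], "jaw": jaw}, ...]. A call has 1 to 10 rows; each row is the pose to reach, as a shift and turn from the pose commanded when the call began, along the tool's axes at that moment; what a row does not reach only later rows make up. A row lasts 1/10 s, in which the tool goes at most 50 mm and 8.59 degrees, less where a joint would pass 70% of its speed; a pose out of reach is approached as far as the arm can. A call with a gripper value outside its range is refused whole. The fingers move at their own pace and stop on an object; FORCE is the grip in N (left out, the last holds). Time passes only in rows, so rows that repeat a pose let the fingers close. It gives the time, the measured TCP pose, the force, the opening and the grip force at its end, in the units of the state.
- ctrl.sense(): the state, without advancing time (a new reading comes with each control period).
- ctrl.camera(name): name is "scene" or "top" or "wrist"; returns a dict with "color" (400x640x3 uint8, red, green, blue), "depth" (400x640 float32, m along the optical axis (not along the pixel's ray), 0 where there is no reading), "fx", "fy", "cx", "cy" (pixels), "pose" (4x4, takes a point from camera to world coordinates); the wrist camera has in their place "hand_eye" (4x4, takes a point from camera to tool coordinates, whose origin is the TCP and whose axes are the flange's). Camera axes: x right, y down, z forward; pixel columns grow to the right and rows downward; lengths in m; the calibration is good to about 2 mm. A picture is of the moment at which its call begins: read the wrist's pose just before it.
- ctrl.close_job(): hands the job in; it is judged then, once.
The state is a dict: "time_s": time; "joints": joint angles; "joint_velocities": joint speeds; "joint_efforts": joint torques, N m; "eef_pos": TCP position; "ee_rot": TCP orientation; "wrist_force": force on the tool from outside, world axes, zero at the start; "moment": the same for the moment, N m; "opening": finger opening in m; "grip_force": force on a finger pad.
Only numpy, scipy, OpenCV 4.12 (cv2) and the standard library are available. Lean on these libraries where they do the work, as an engineer would, in place of code of your own. Each camera call takes 0.05 s, during which the arm holds its last target. There are 200 camera calls.

## Working session

There is one attempt and no reset: what is moved stays moved. The work goes in short steps, Python scripts to look and compute and a shell command to move; the robot and the scene stay as the last step left them, time stands still between calls to the robot, and variables do not carry over. Pictures are saved under pics/ and viewed, at most 10 in all, crops included, and the job is handed in when it is done.

```bash
mkdir -p pics; ls; python3 - <<'E'
from cell import ctrl
import cv2,numpy as np
s=ctrl.sense();print(s['time_s'],s['eef_pos'],s['ee_rot'],s['opening'])
for n in("scene","top"):
    c=ctrl.camera(n);cv2.imwrite(f"pics/{n}1.png",c["color"][...,::-1]);np.savez(f"pics/{n}1.npz",**c)
    print(n,c['fx'],c['cx'],c['cy'],np.round(c['pose'],3).tolist())
E
```

```text
pics
0.0 [0.16665171 0.57604597 0.23052418] [[-9.60575226e-01  2.78019462e-01 -6.43337638e-04]
 [ 2.78020048e-01  9.60574575e-01 -1.15730896e-03]
 [ 2.96219364e-04 -1.29054308e-03 -9.99999123e-01]] 0.08572575778922413
scene 441.74062957427776 320.40721766780723 199.70503675593784 [[-0.845, 0.402, -0.353, 0.895], [0.534, 0.608, -0.587, 0.584], [-0.021, -0.684, -0.729, 0.922], [0.0, 0.0, 0.0, 1.0]]
top 426.3108917245488 322.5777295192785 201.95915858703356 [[-0.011, -0.998, 0.067, 0.456], [-1.0, 0.013, 0.027, -0.048], [-0.027, -0.067, -0.997, 1.036], [0.0, 0.0, 0.0, 1.0]]
```

View pics/scene1.png

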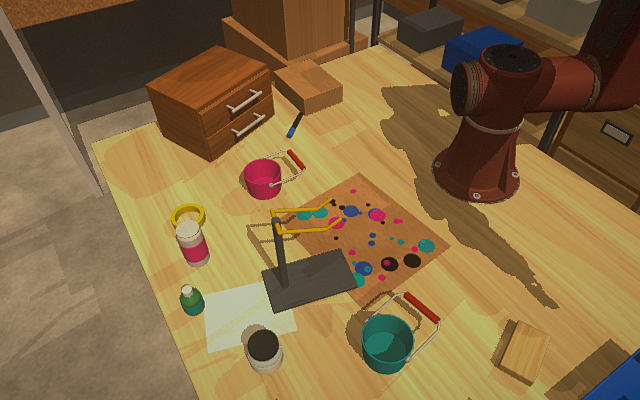

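View pics/top1.png

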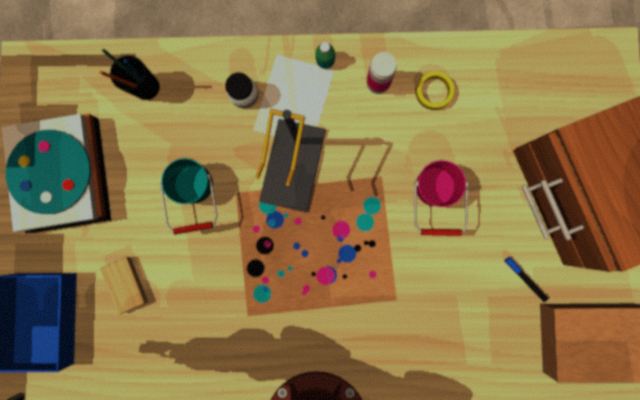

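The scene view shows the turquoise pail at about (388,345) with its red grip at (422,307), and the hook with prong tips at about (335,203) and (340,222). In the top view the pail is at (186,182), its grip runs from (174,231) to (213,225), and the prong tips are at (259,178) and (290,185), with the rod at (287,115). Next I locate these in 3D.

```bash
python3 - <<'E'
import cv2,numpy as np
for n,boxes in(("top",dict(grip=(165,215,220,240),teal=(155,150,215,212),hook=(250,105,310,190))),("scene",dict(grip=(395,285,445,328),teal=(355,310,420,378),hook=(265,195,350,240)))):
    c=dict(np.load(f"pics/{n}1.npz"));h=cv2.cvtColor(c["color"],cv2.COLOR_RGB2HSV);H,S,V=[h[...,i].astype(int) for i in range(3)]
    P=c['pose'];d=c['depth'];v,u=np.mgrid[:400,:640]
    X=np.stack([(u-c['cx'])/c['fx']*d,(v-c['cy'])/c['fy']*d,d],-1)@P[:3,:3].T+P[:3,3]
    M=dict(grip=((H<6)|(H>174))&(S>170),teal=(H>75)&(H<100)&(S>120),hook=(H>19)&(H<28)&(S>195))
    for k,(a,b,e,f) in boxes.items():
        m=M[k]&(u>=a)&(u<e)&(v>=b)&(v<f)&(d>0)
        if k=='hook': m&=(X[...,2]>.19)&(X[...,2]<.29)
        p=X[m];uv=np.c_[u[m],v[m]]
        if k=='teal':p=p[p[:,2]>.06]
        if len(p)<5:print(n,k,len(p));continue
        q=p-p.mean(0);w=np.linalg.svd(q[:,:2],full_matrices=False)[2][0]
        print(n,k,len(p),'med',np.median(p,0).round(4),'mid',((p.min(0)+p.max(0))/2).round(4),'min',p.min(0).round(3),'max',p.max(0).round(3),'dir',w.round(3),'ext',np.ptp(q[:,:2]@w).round(3))
        if k=='hook':
            o=np.argsort(p[:,0]);print(p[o][::max(1,len(p)//24)].round(3).tolist())
            print(uv[o][::max(1,len(p)//24)].tolist())
E
```

```text
top grip 170 med [0.4662 0.2754 0.0661] mid [0.467  0.2768 0.0634] min [0.457 0.234 0.057] max [0.477 0.32  0.07 ] dir [ 0.153 -0.988] ext 0.087
top teal 174 med [0.5613 0.2918 0.067 ] mid [0.5758 0.2962 0.0665] min [0.525 0.243 0.06 ] max [0.626 0.35  0.073] dir [-0.17  -0.985] ext 0.105
top hook 325 med [0.631  0.0296 0.2361] mid [0.6136 0.054  0.2361] min [0.545 0.01  0.218] max [0.683 0.098 0.254] dir [-0.928  0.371] ext 0.135
[[0.545, 0.038, 0.241], [0.579, 0.03, 0.225], [0.587, 0.028, 0.222], [0.592, 0.09, 0.221], [0.596, 0.025, 0.228], [0.6, 0.086, 0.222], [0.604, 0.027, 0.227], [0.609, 0.087, 0.228], [0.613, 0.083, 0.228], [0.617, 0.021, 0.232], [0.621, 0.081, 0.233], [0.625, 0.079, 0.23], [0.629, 0.023, 0.236], [0.633, 0.017, 0.236], [0.638, 0.018, 0.241], [0.64, 0.08, 0.235], [0.645, 0.078, 0.238], [0.65, 0.014, 0.245], [0.654, 0.016, 0.245], [0.66, 0.071, 0.241], [0.666, 0.01, 0.25], [0.67, 0.025, 0.251], [0.672, 0.016, 0.249], [0.677, 0.049, 0.252], [0.68, 0.051, 0.25]]
[[288, 184], [293, 167], [294, 163], [262, 161], [295, 158], [264, 157], [294, 154], [263, 152], [265, 
[... 802 characters left out ...]
, 0.028, 0.225], [0.6, 0.088, 0.224], [0.607, 0.024, 0.23], [0.613, 0.086, 0.228], [0.618, 0.087, 0.226], [0.625, 0.022, 0.237], [0.631, 0.081, 0.234], [0.637, 0.02, 0.242], [0.642, 0.02, 0.238], [0.648, 0.079, 0.235], [0.655, 0.017, 0.243], [0.66, 0.011, 0.248], [0.665, 0.078, 0.245], [0.67, 0.025, 0.251], [0.672, 0.071, 0.249], [0.677, 0.071, 0.249], [0.68, 0.057, 0.249], [0.683, 0.058, 0.246]]
[[331, 198], [326, 203], [323, 203], [336, 220], [334, 224], [315, 208], [328, 228], [308, 208], [320, 228], [301, 208], [314, 229], [312, 231], [293, 209], [305, 229], [287, 209], [285, 211], [297, 232], [279, 211], [275, 209], [289, 232], [274, 214], [284, 230], [282, 231], [277, 227], [276, 229]]
```

```bash
cat > h.py <<'E'
import numpy as np
from scipy.spatial.transform import Rotation as R
from cell import ctrl
def down(yaw):  # tool z down, tool y at yaw deg
    a=np.radians(yaw);y=np.array([np.cos(a),np.sin(a),0]);z=np.array([0,0,-1.]);return np.c_[np.cross(y,z),y,z]
def rel(*tgts):
    s=ctrl.sense();p,Q=np.array(s['eef_pos']),np.array(s['ee_rot'])
    print('t',s['time_s'],'tcp',p.round(4),'yaw',np.degrees(np.arctan2(Q[1,1],Q[0,1])).round(2),'F',np.round(s['wrist_force'],1),'op',round(s['opening'],4),'grip',s['grip_force'])
    for t,yaw in tgts:
        print('cm',((np.array(t)-p)@Q*100).round(2),'rot',R.from_matrix(Q.T@down(yaw)).as_rotvec(degrees=True).round(1))
E
python3 -c "
from h import *
rel(((.468,.279,.15),9.5),((.468,.279,.04),9.5))"
```

```text
t 0.1 tcp [0.1667 0.5761 0.2306] yaw 73.85 F [-0.8 -0.2 -1.1] op 0.0856 grip 0.0
cm [-37.21 -20.15   8.07] rot [-0.1  0.  64.4]
cm [-37.21 -20.14  19.07] rot [-0.1  0.  64.4]
```

```bash
python3 -m creep '[{"delta_pos":[-3.7,-2,0.8],"rot":[0,0,7],"jaw":7},{"delta_pos":[-7.4,-4,1.6],"rot":[0,0,14],"jaw":7},{"delta_pos":[-11.1,-6,2.4],"rot":[0,0,21],"jaw":7},{"delta_pos":[-14.8,-8,3.2],"rot":[0,0,28],"jaw":7},{"delta_pos":[-18.5,-10,4],"rot":[0,0,35],"jaw":7},{"delta_pos":[-22.3,-12,4.8],"rot":[0,0,42],"jaw":7},{"delta_pos":[-26,-14,5.6],"rot":[0,0,48],"jaw":7},{"delta_pos":[-29.7,-16,6.4],"rot":[0,0,54],"jaw":7},{"delta_pos":[-33.5,-18.1,7.2],"rot":[0,0,60],"jaw":7},{"delta_pos":[-37.2,-20.1,8],"rot":[0,0,64.4],"jaw":7}]' 30
python3 -m creep '[{"delta_pos":[0,0,0],"rot":[0,0,0],"jaw":5},{"delta_pos":[0,0,0],"rot":[0,0,0],"jaw":5},{"delta_pos":[0,0,0],"rot":[0,0,0],"jaw":5}]'
python3 - <<'E'
from h import *
import cv2
rel(((.468,.279,.04),9.5))
s=ctrl.sense();c=ctrl.camera("wrist");c['p']=s['eef_pos'];c['R']=s['ee_rot'];np.savez("pics/w1.npz",**c)
cv2.imwrite("pics/w1.png",c["color"][...,::-1])
h=cv2.cvtColor(c["color"],cv2.COLOR_RGB2HSV);H,S=h[...,0],h[...,1];d=c['depth'];v,u=np.mgrid[:400,:640]
X=np.stack([(u-c['cx'])/c['fx']*d,(v-c['cy'])/c['fy']*d,d],-1)@c['hand_eye'][:3,:3].T+c['hand_eye'][:3,3]
W=X@np.array(c['R']).T+c['p']
m=((H<6)|(H>174))&(S>170)&(d>0)&(W[...,2]>.045)&(W[...,2]<.08)
p=W[m];print(len(p),p.min(0).round(4),p.max(0).round(4),np.median(p,0).round(4))
q=p[:,:2]-p[:,:2].mean(0);w=np.linalg.svd(q,full_matrices=False)[2];print(w.round(3),np.ptp(q@w[0]),np.ptp(q@w[1]))
a=q@w[0];b=q@w[1];print('centre',p[:,:2].mean(0)+w[0]*(a.min()+a.max())/2+w[1]*(b.min()+b.max())/2)
E
```

```text
time_s: 1.1
eef_pos: [0.4692, 0.2783, 0.1507]
ee_rot: [[-0.16, 0.987, -0.0], [0.987, 0.16, -0.0], [0.0, -0.0, -1.0]]
wrist_force: [0.0, 1.2, -0.6]
opening: 0.0698
grip_force: 0.0
time_s: 1.4
eef_pos: [0.4677, 0.2804, 0.1514]
ee_rot: [[-0.165, 0.986, -0.0], [0.986, 0.165, 0.0], [0.0, -0.0, -1.0]]
wrist_force: [0.2, -0.3, -0.6]
opening: 0.0495
grip_force: 0.0
t 1.4 tcp [0.4677 0.2804 0.1514] yaw 9.52 F [ 0.2 -0.3 -0.6] op 0.0495 grip 0.0
cm [-1.400e-01  1.000e-02  1.114e+01] rot [-0. -0.  0.]
1336 [0.451  0.1524 0.0594] [0.7712 0.325  0.0731] [0.4658 0.2808 0.0667]
[[ 0.387 -0.922]
 [-0.922 -0.387]] 0.280963880170164 0.249622090242627
centre [0.60174426 0.23353732]
```

View pics/w1.png

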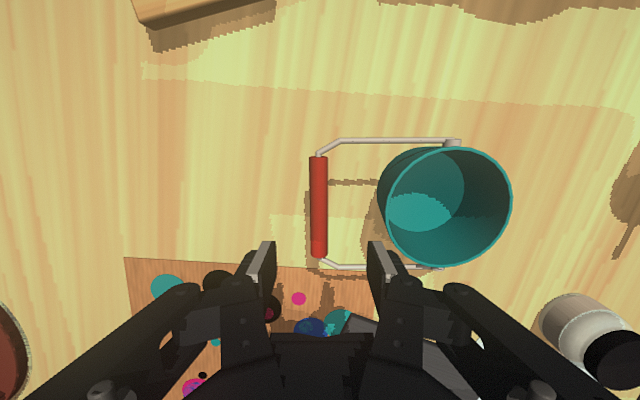

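The wrist view shows the grip from (318,157) to (318,257), upright in the picture and midway between the finger columns, with the pail at (450,207). I'll refine on those pixels.

```bash
python3 - <<'E'
from h import *
import cv2
c=dict(np.load("pics/w1.npz"))
h=cv2.cvtColor(c["color"],cv2.COLOR_RGB2HSV);H,S=h[...,0],h[...,1];d=c['depth'];v,u=np.mgrid[:400,:640]
X=np.stack([(u-c['cx'])/c['fx']*d,(v-c['cy'])/c['fy']*d,d],-1)@c['hand_eye'][:3,:3].T+c['hand_eye'][:3,3]
W=X@c['R'].T+c['p']
m=((H<8)|(H>172))&(S>150)&(d>0)&(u>305)&(u<332)&(v>152)&(v<262)
p=W[m];q=p[:,:2]-p[:,:2].mean(0);w=np.linalg.svd(q,full_matrices=False)[2];a=q@w[0];b=q@w[1]
print(w[0],np.ptp(a),np.ptp(b),'z',p[:,2].min(),p[:,2].max(),'centre',p[:,:2].mean(0)+w[0]*(a.min()+a.max())/2+w[1]*(b.min()+b.max())/2)
m=(H>75)&(H<100)&(S>120)&(d>0)&(W[...,2]>.062)&(W[...,2]<.08)&(u>370)&(u<520)&(v>140)&(v<275)
p=W[m];print('pail rim',len(p),p.min(0).round(4),p.max(0).round(4),cv2.minEnclosingCircle(p[:,:2].astype(np.float32)))
E
```

```text
[-0.16250759  0.98670729] 0.08944016606527588 0.014106909305227382 z 0.060594683864692384 0.06908005759038496 centre [0.46498261 0.27988235]
pail rim 1580 [0.52   0.2453 0.062 ] [0.6267 0.3518 0.0714] ((0.5734567046165466, 0.29875069856643677), 0.05385761708021164)
```

```bash
python3 -m creep '[{"delta_pos":[0,-0.2,2.5],"rot":[0,0,0],"jaw":5},{"delta_pos":[0,-0.23,5.5],"rot":[0,0,0],"jaw":5},{"delta_pos":[0,-0.23,8.5],"rot":[0,0,0],"jaw":5},{"delta_pos":[0,-0.23,10.5],"rot":[0,0,0],"jaw":5},{"delta_pos":[0,-0.23,11.1],"rot":[0,0,0],"jaw":5},{"delta_pos":[0,-0.23,11.1],"rot":[0,0,0],"jaw":5},{"delta_pos":[0,-0.23,11.1],"rot":[0,0,0],"jaw":5}]' 30
python3 -m creep '[{"delta_pos":[0,0,0],"rot":[0,0,0],"jaw":3},{"delta_pos":[0,0,0],"rot":[0,0,0],"jaw":2},{"delta_pos":[0,0,0],"rot":[0,0,0],"jaw":1},{"delta_pos":[0,0,0],"rot":[0,0,0],"jaw":1},{"delta_pos":[0,0,0],"rot":[0,0,0],"jaw":1},{"delta_pos":[0,0,0],"rot":[0,0,0],"jaw":1}]' 40
```

```text
time_s: 2.15
eef_pos: [0.4665, 0.2802, 0.0417]
ee_rot: [[-0.165, 0.986, 0.002], [0.986, 0.165, 0.001], [0.0, 0.002, -1.0]]
wrist_force: [-0.1, -1.0, 0.3]
opening: 0.05
grip_force: 0.0
time_s: 2.75
eef_pos: [0.466, 0.2796, 0.0406]
ee_rot: [[-0.164, 0.986, 0.0], [0.986, 0.164, 0.0], [0.0, 0.0, -1.0]]
wrist_force: [-3.0, 0.0, 4.4]
opening: 0.0148
grip_force: 39.0
```

```bash
python3 -m creep '[{"delta_pos":[0,0.04,-0.96],"rot":[0,0,0],"jaw":1},{"delta_pos":[0,0.17,-1.91],"rot":[0,0,0],"jaw":1},{"delta_pos":[0,0.37,-2.85],"rot":[0,0,0],"jaw":1},{"delta_pos":[0,0.66,-3.76],"rot":[0,0,0],"jaw":1},{"delta_pos":[0,1.03,-4.65],"rot":[0,0,0],"jaw":1},{"delta_pos":[0,1.47,-5.5],"rot":[0,0,0],"jaw":1},{"delta_pos":[0,2.1,-6.47],"rot":[0,0,0],"jaw":1},{"delta_pos":[0,2.83,-7.36],"rot":[0,0,0],"jaw":1},{"delta_pos":[0,3.64,-8.17],"rot":[0,0,0],"jaw":1},{"delta_pos":[0,4.53,-8.9],"rot":[0,0,0],"jaw":1}]'
python3 -m creep '[{"delta_pos":[0,0.97,-0.63],"rot":[0,0,0],"jaw":1},{"delta_pos":[0,2.0,-1.15],"rot":[0,0,0],"jaw":1},{"delta_pos":[0,3.07,-1.56],"rot":[0,0,0],"jaw":1},{"delta_pos":[0,4.18,-1.86],"rot":[0,0,0],"jaw":1},{"delta_pos":[0,5.32,-2.04],"rot":[0,0,0],"jaw":1},{"delta_pos":[0,6.47,-2.1],"rot":[0,0,0],"jaw":1},{"delta_pos":[0,6.47,-2.1],"rot":[0,0,0],"jaw":1},{"delta_pos":[0,6.47,-2.1],"rot":[0,0,0],"jaw":1},{"delta_pos":[0,6.47,-2.1],"rot":[0,0,0],"jaw":1}]'
python3 - <<'E'
from h import *
import cv2
c=ctrl.camera("scene");cv2.imwrite("pics/s2.png",c["color"][...,::-1])
E
```

```text
time_s: 3.75
eef_pos: [0.5113, 0.2872, 0.1311]
ee_rot: [[-0.164, 0.986, 0.001], [0.986, 0.164, 0.001], [0.0, 0.001, -1.0]]
wrist_force: [-3.5, 1.0, 5.0]
opening: 0.0146
grip_force: 39.6
time_s: 4.65
eef_pos: [0.575, 0.2979, 0.1514]
ee_rot: [[-0.164, 0.986, 0.002], [0.986, 0.164, 0.001], [0.001, 0.002, -1.0]]
wrist_force: [-0.3, 2.2, 4.8]
opening: 0.0148
grip_force: 39.7
```

View pics/s2.png

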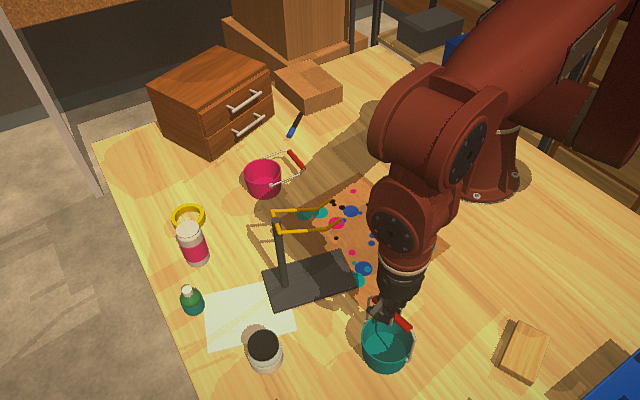

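The view shows the bail upright, with the gripper at about (385,315) holding the grip and the pail still standing at (387,345). Next I lift it and retreat towards the robot.

```bash
python3 -m creep '[{"delta_pos":[0,0,-0.3],"rot":[0,0,0],"jaw":1},{"delta_pos":[0,0,-1],"rot":[0,0,0],"jaw":1},{"delta_pos":[0,0,-2.3],"rot":[0,0,0],"jaw":1},{"delta_pos":[0,0,-3.8],"rot":[0,0,0],"jaw":1},{"delta_pos":[0,0,-5.3],"rot":[0,0,0],"jaw":1},{"delta_pos":[0,0,-6.8],"rot":[0,0,0],"jaw":1},{"delta_pos":[0,0,-8.3],"rot":[0,0,0],"jaw":1},{"delta_pos":[0,0,-9.7],"rot":[0,0,0],"jaw":1},{"delta_pos":[0,0,-10.7],"rot":[0,0,0],"jaw":1},{"delta_pos":[0,0,-11],"rot":[0,0,0],"jaw":1}]' 60
python3 -c "
from h import *
rel(((.478,.25,.262),9.4),((.475,.17,.262),-2),((.475,.087,.262),-13.3))"
```

```text
time_s: 5.7
eef_pos: [0.5751, 0.2977, 0.2625]
ee_rot: [[-0.164, 0.986, 0.003], [0.986, 0.164, 0.001], [0.0, 0.003, -1.0]]
wrist_force: [0.3, 0.2, -3.5]
opening: 0.0143
grip_force: 58.5
t 5.7 tcp [0.5751 0.2977 0.2625] yaw 9.45 F [ 0.3  0.2 -3.5] op 0.0143 grip 58.544933795928955
cm [ -3.11 -10.36   0.02] rot [ 0.1 -0.   0.1]
cm [-10.95 -11.97   0.02] rot [ 0.1 -0.  11.5]
cm [-1.914e+01 -1.334e+01  1.000e-02] rot [ 0.1 -0.  22.8]
```

```bash
python3 -m creep '[{"delta_pos":[-0.1,-0.2,0],"rot":[0,0,0],"jaw":1},{"delta_pos":[-0.2,-0.8,0],"rot":[0,0,0],"jaw":1},{"delta_pos":[-0.5,-1.8,0],"rot":[0,0,0],"jaw":1},{"delta_pos":[-0.9,-3.1,0],"rot":[0,0,0],"jaw":1},{"delta_pos":[-1.3,-4.5,0],"rot":[0,0,0],"jaw":1},{"delta_pos":[-1.8,-5.9,0],"rot":[0,0,0],"jaw":1},{"delta_pos":[-2.2,-7.3,0],"rot":[0,0,0],"jaw":1},{"delta_pos":[-2.6,-8.6,0],"rot":[0,0,0],"jaw":1},{"delta_pos":[-2.9,-9.7,0],"rot":[0,0,0],"jaw":1},{"delta_pos":[-3.1,-10.4,0],"rot":[0,0,0],"jaw":1}]'
python3 -m creep '[{"delta_pos":[-0.5,-0.1,0],"rot":[0,0,0.5],"jaw":1},{"delta_pos":[-1.5,-0.3,0],"rot":[0,0,2],"jaw":1},{"delta_pos":[-3.2,-0.6,0],"rot":[0,0,4.5],"jaw":1},{"delta_pos":[-5.2,-1,0],"rot":[0,0,7.5],"jaw":1},{"delta_pos":[-7.4,-1.4,0],"rot":[0,0,10.5],"jaw":1},{"delta_pos":[-9.6,-1.8,0],"rot":[0,0,13.5],"jaw":1},{"delta_pos":[-11.8,-2.2,0],"rot":[0,0,16.5],"jaw":1},{"delta_pos":[-13.8,-2.6,0],"rot":[0,0,19.5],"jaw":1},{"delta_pos":[-15.3,-2.8,0],"rot":[0,0,21.8],"jaw":1},{"delta_pos":[-16,-2.95,0],"rot":[0,0,22.8],"jaw":1}]'
python3 -m creep '[{"delta_pos":[0,0,0],"rot":[0,0,0],"jaw":1},{"delta_pos":[0,0,0],"rot":[0,0,0],"jaw":1},{"delta_pos":[0,0,0],"rot":[0,0,0],"jaw":1},{"delta_pos":[0,0,0],"rot":[0,0,0],"jaw":1},{"delta_pos":[0,0,0],"rot":[0,0,0],"jaw":1},{"delta_pos":[0,0,0],"rot":[0,0,0],"jaw":1}]'
python3 - <<'E'
from h import *
import cv2
rel()
s=ctrl.sense();c=ctrl.camera("wrist");c['p']=s['eef_pos'];c['R']=s['ee_rot'];np.savez("pics/w2.npz",**c);cv2.imwrite("pics/w2.png",c["color"][...,::-1])
c=ctrl.camera("scene");np.savez("pics/s3.npz",**c);cv2.imwrite("pics/s3.png",cv2.resize(c["color"][130:330,240:480,::-1],None,fx=3,fy=3))
E
```

```text
time_s: 6.7
eef_pos: [0.4757, 0.2495, 0.2597]
ee_rot: [[-0.164, 0.986, -0.001], [0.986, 0.164, -0.0], [0.0, -0.001, -1.0]]
wrist_force: [-1.3, -0.1, -5.0]
opening: 0.0143
grip_force: 58.6
time_s: 7.7
eef_pos: [0.4744, 0.0854, 0.2601]
ee_rot: [[0.235, 0.972, -0.0], [0.972, -0.235, -0.0], [-0.0, -0.0, -1.0]]
wrist_force: [0.4, -0.0, -3.9]
opening: 0.014
grip_force: 58.6
time_s: 8.3
eef_pos: [0.4741, 0.0875, 0.2603]
ee_rot: [[0.23, 0.973, -0.0], [0.973, -0.23, 0.0], [0.0, -0.0, -1.0]]
wrist_force: [-1.0, 0.8, -4.8]
opening: 0.0142
grip_force: 58.6
t 8.3 tcp [0.4741 0.0875 0.2603] yaw -13.31 F [-1.   0.8 -4.8] op 0.0142 grip 58.56315493583679
```

View pics/s3.png

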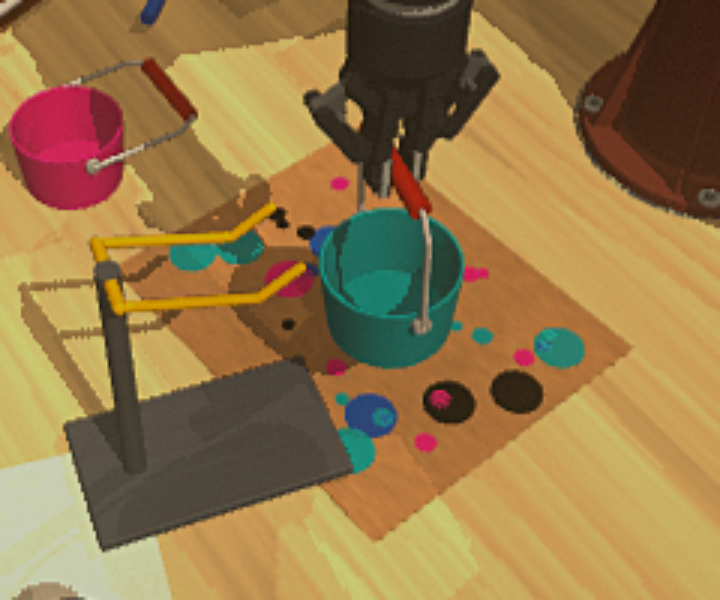

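View pics/w2.png

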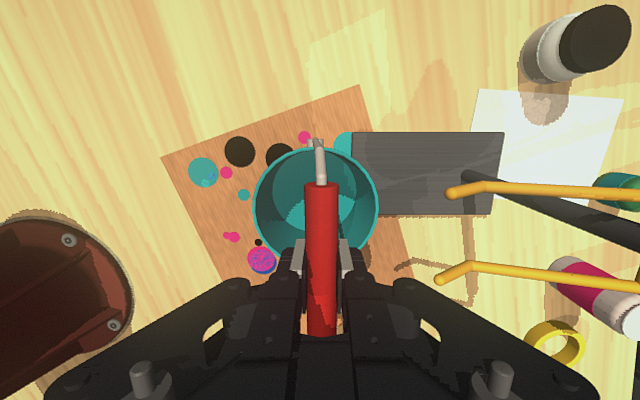

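The crop shows the pail hanging upright in front of the hook. In the wrist view the prong tips are at (453,192) and (441,280), the dips at about (487,186) and (473,269), and the grip runs from (321,185) downward. I measure the prongs in tool axes.

```bash
python3 - <<'E'
from h import *
import cv2
c=dict(np.load("pics/w2.npz"));h=cv2.cvtColor(c["color"],cv2.COLOR_RGB2HSV);H,S,V=[h[...,i].astype(int) for i in range(3)]
d=c['depth'];v,u=np.mgrid[:400,:640]
X=np.stack([(u-c['cx'])/c['fx']*d,(v-c['cy'])/c['fy']*d,d],-1)@c['hand_eye'][:3,:3].T+c['hand_eye'][:3,3]
W=X@c['R'].T+c['p']
for n,b in(("L",(440,165,640,215)),("R",(430,250,640,310))):
    m=(u>b[0])&(u<b[2])&(v>b[1])&(v<b[3])&(H>17)&(H<28)&(S>180)&(d>0)&(W[...,2]>.19)&(W[...,2]<.29)
    p=X[m];print(n,len(p),'tip y',p[:,1].min().round(4),'end',p[:,1].max().round(4))
    for y in np.arange(p[:,1].min(),p[:,1].max(),.008):
        q=p[(p[:,1]>=y)&(p[:,1]<y+.008)]
        if len(q):print('y %.3f xmid %.4f xmin %.3f xmax %.3f ztop world %.4f'%(y+.004,(q[:,0].min()+q[:,0].max())/2,q[:,0].min(),q[:,0].max(),c['p'][2]-q[:,2].min()))
m=((H<8)|(H>172))&(S>150)&(d>0)&(u>300)&(u<342)&(v>180)&(v<340)
p=X[m];print('grip',p.min(0).round(4),p.max(0).round(4),np.median(p,0).round(4),'z top world',c['p'][2]-p[:,2].min())
E
```

```text
L 1211 tip y 0.0751 end 0.1879
y 0.079 xmid 0.0309 xmin 0.028 xmax 0.034 ztop world 0.2422
y 0.087 xmid 0.0311 xmin 0.028 xmax 0.034 ztop world 0.2388
y 0.095 xmid 0.0310 xmin 0.028 xmax 0.034 ztop world 0.2335
y 0.103 xmid 0.0310 xmin 0.028 xmax 0.034 ztop world 0.2279
y 0.111 xmid 0.0310 xmin 0.028 xmax 0.034 ztop world 0.2233
y 0.119 xmid 0.0314 xmin 0.029 xmax 0.034 ztop world 0.2247
y 0.127 xmid 0.0315 xmin 0.029 xmax 0.034 ztop world 0.2275
y 0.135 xmid 0.0334 xmin 0.033 xmax 0.034 ztop world 0.2277
y 0.143 xmid 0.0336 xmin 0.033 xmax 0.034 ztop world 0.2313
y 0.151 xmid 0.0305 xmin 0.027 xmax 0.034 ztop world 0.2359
y 0.159 xmid 0.0305 xmin 0.027 xmax 0.034 ztop world 0.2385
y 0.167 xmid 0.0303 xmin 0.027 xmax 0.034 ztop world 0.2411
y 0.175 xmid 0.0304 xmin 0.027 xmax 0.034 ztop world 0.2433
y 0.183 xmid 0.0304 xmin 0.027 xmax 0.034 ztop world 0.2451
y 0.191 xmid 0.0304 xmin 0.027 xmax 0.034 ztop world 0.2438
R 1958 tip y 0.0754 end 0.2039
y 0.079 xmid -0.0288 xmin -0.032 xmax -0.026 ztop world 0.2414
y 0.087 xmid -0.0283 xmin -0.031 xmax -0.026 ztop world 0.2382
y 0.095 xmid
[... 346 characters left out ...]
6 ztop world 0.2309
y 0.143 xmid -0.0293 xmin -0.033 xmax -0.026 ztop world 0.2333
y 0.151 xmid -0.0294 xmin -0.033 xmax -0.026 ztop world 0.2367
y 0.159 xmid -0.0292 xmin -0.033 xmax -0.026 ztop world 0.2380
y 0.167 xmid -0.0294 xmin -0.033 xmax -0.026 ztop world 0.2413
y 0.175 xmid -0.0294 xmin -0.033 xmax -0.026 ztop world 0.2435
y 0.183 xmid -0.0294 xmin -0.033 xmax -0.026 ztop world 0.2462
y 0.191 xmid -0.0291 xmin -0.033 xmax -0.026 ztop world 0.2491
y 0.199 xmid -0.0247 xmin -0.033 xmax -0.017 ztop world 0.2501
y 0.207 xmid -0.0241 xmin -0.025 xmax -0.023 ztop world 0.2427
grip [-0.0361 -0.0088 -0.0742] [ 0.0455  0.0073 -0.0114] [ 0.0123 -0.0005 -0.0249] z top world 0.3344555649261223
```

```bash
python3 -m creep '[{"delta_pos":[0,0.3,0],"rot":[0,0,0],"jaw":1},{"delta_pos":[0,1,0],"rot":[0,0,0],"jaw":1},{"delta_pos":[0,2.2,0],"rot":[0,0,0],"jaw":1},{"delta_pos":[0,3.6,0],"rot":[0,0,0],"jaw":1},{"delta_pos":[0.1,5.1,0],"rot":[0,0,0],"jaw":1},{"delta_pos":[0.1,6.6,0],"rot":[0,0,0],"jaw":1},{"delta_pos":[0.1,8.1,0],"rot":[0,0,0],"jaw":1},{"delta_pos":[0.1,9.5,0],"rot":[0,0,0],"jaw":1},{"delta_pos":[0.1,10.6,0],"rot":[0,0,0],"jaw":1},{"delta_pos":[0.1,11.15,0],"rot":[0,0,0],"jaw":1}]'
python3 -m creep '[{"delta_pos":[0,0,0],"rot":[0,0,0],"jaw":1},{"delta_pos":[0,0,0],"rot":[0,0,0],"jaw":1},{"delta_pos":[0,0,0],"rot":[0,0,0],"jaw":1},{"delta_pos":[0,0,0.3],"rot":[0,0,0],"jaw":1},{"delta_pos":[0,0,0.9],"rot":[0,0,0],"jaw":1},{"delta_pos":[0,0,1.7],"rot":[0,0,0],"jaw":1},{"delta_pos":[0,0,2.5],"rot":[0,0,0],"jaw":1},{"delta_pos":[0,0,3.2],"rot":[0,0,0],"jaw":1},{"delta_pos":[0,0,3.5],"rot":[0,0,0],"jaw":1},{"delta_pos":[0,0,3.5],"rot":[0,0,0],"jaw":1}]'
python3 - <<'E'
from h import *
import cv2
rel()
c=ctrl.camera("scene");cv2.imwrite("pics/s4.png",cv2.resize(c["color"][130:330,240:480,::-1],None,fx=3,fy=3))
E
```

```text
time_s: 9.4
eef_pos: [0.584, 0.0619, 0.2597]
ee_rot: [[0.231, 0.973, -0.0], [0.973, -0.231, 0.0], [-0.0, -0.0, -1.0]]
wrist_force: [0.7, -0.4, -5.1]
opening: 0.0141
grip_force: 58.6
time_s: 10.4
eef_pos: [0.5826, 0.0625, 0.2246]
ee_rot: [[0.231, 0.973, -0.001], [0.973, -0.231, 0.0], [-0.0, -0.001, -1.0]]
wrist_force: [-0.1, 0.3, -5.3]
opening: 0.014
grip_force: 58.6
t 10.4 tcp [0.5826 0.0625 0.2246] yaw -13.35 F [-0.1  0.3 -5.3] op 0.014 grip 58.580326437950134
```

View pics/s4.png

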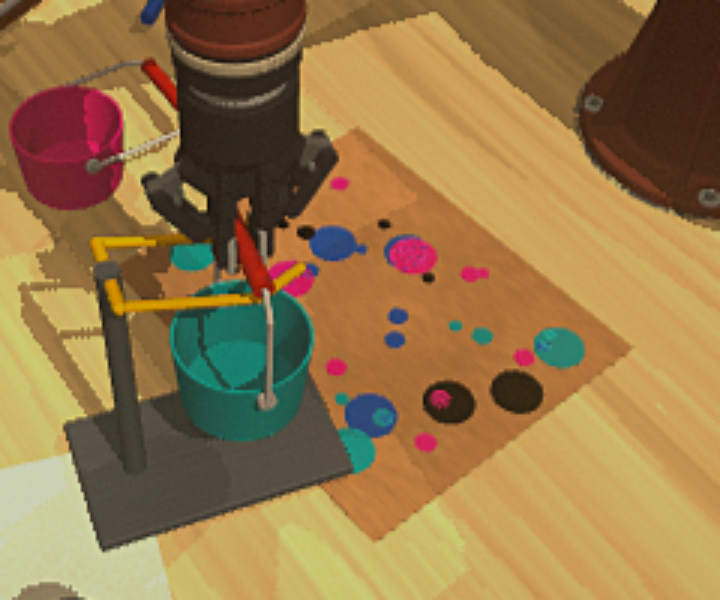

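The grip is above the dips at about (258,275), between the tips and the rod, and the pail hangs upright. I'll lower it until the weight comes off.

```bash
python3 -m creep '[{"delta_pos":[0,0,0.3],"rot":[0,0,0],"jaw":1},{"delta_pos":[0,0,0.6],"rot":[0,0,0],"jaw":1},{"delta_pos":[0,0,0.9],"rot":[0,0,0],"jaw":1},{"delta_pos":[0,0,1.1],"rot":[0,0,0],"jaw":1},{"delta_pos":[0,0,1.2],"rot":[0,0,0],"jaw":1},{"delta_pos":[0,0,1.2],"rot":[0,0,0],"jaw":1},{"delta_pos":[0,0,1.2],"rot":[0,0,0],"jaw":1},{"delta_pos":[0,0,1.2],"rot":[0,0,0],"jaw":1}]'
```

```text
time_s: 11.25
eef_pos: [0.583, 0.0624, 0.2135]
ee_rot: [[0.231, 0.973, 0.0], [0.973, -0.231, 0.0], [0.0, 0.0, -1.0]]
wrist_force: [0.4, -0.3, -3.8]
opening: 0.0143
grip_force: 58.6
```

```bash
python3 -m creep '[{"delta_pos":[0,0,0.05],"rot":[0,0,0],"jaw":1},{"delta_pos":[0,0,0.1],"rot":[0,0,0],"jaw":1},{"delta_pos":[0,0,0.1],"rot":[0,0,0],"jaw":1},{"delta_pos":[0,0,0.1],"rot":[0,0,0],"jaw":1}]'
python3 -m creep '[{"delta_pos":[0,0,0.05],"rot":[0,0,0],"jaw":1},{"delta_pos":[0,0,0.1],"rot":[0,0,0],"jaw":1},{"delta_pos":[0,0,0.1],"rot":[0,0,0],"jaw":1},{"delta_pos":[0,0,0.1],"rot":[0,0,0],"jaw":1}]'
```

```text
time_s: 11.65
eef_pos: [0.5829, 0.0624, 0.2123]
ee_rot: [[0.231, 0.973, -0.0], [0.973, -0.231, 0.0], [0.0, -0.0, -1.0]]
wrist_force: [-0.2, 0.1, -5.7]
opening: 0.0142
grip_force: 58.6
time_s: 12.05
eef_pos: [0.583, 0.0624, 0.2115]
ee_rot: [[0.231, 0.973, 0.0], [0.973, -0.231, 0.0], [0.0, 0.0, -1.0]]
wrist_force: [-0.1, -0.3, -1.8]
opening: 0.014
grip_force: 58.8
```

```bash
python3 -m creep '[{"delta_pos":[0,0,0.05],"rot":[0,0,0],"jaw":1},{"delta_pos":[0,0,0.1],"rot":[0,0,0],"jaw":1},{"delta_pos":[0,0,0.1],"rot":[0,0,0],"jaw":1}]' 20
python3 -m creep '[{"delta_pos":[0,0,0],"rot":[0,0,0],"jaw":1.6},{"delta_pos":[0,0,0],"rot":[0,0,0],"jaw":2},{"delta_pos":[0,0,0],"rot":[0,0,0],"jaw":2.5},{"delta_pos":[0,0,0],"rot":[0,0,0],"jaw":3},{"delta_pos":[0,0,0],"rot":[0,0,0],"jaw":4},{"delta_pos":[0,0,0],"rot":[0,0,0],"jaw":4},{"delta_pos":[0,0,0],"rot":[0,0,0],"jaw":4},{"delta_pos":[0,0,0],"rot":[0,0,0],"jaw":4}]'
python3 - <<'E'
from h import *
import cv2
rel()
c=ctrl.camera("scene");cv2.imwrite("pics/s5.png",cv2.resize(c["color"][130:330,240:480,::-1],None,fx=3,fy=3))
E
```

```text
time_s: 12.35
eef_pos: [0.5831, 0.0624, 0.2113]
ee_rot: [[0.231, 0.973, 0.001], [0.973, -0.231, -0.0], [0.0, 0.001, -1.0]]
wrist_force: [-1.8, -0.1, 5.7]
opening: 0.0143
grip_force: 59.4
time_s: 13.15
eef_pos: [0.5829, 0.0625, 0.2103]
ee_rot: [[0.231, 0.973, -0.0], [0.973, -0.231, 0.0], [0.0, -0.0, -1.0]]
wrist_force: [-0.2, -0.5, 0.2]
opening: 0.0398
grip_force: 0.0
t 13.15 tcp [0.5829 0.0625 0.2103] yaw -13.35 F [-0.2 -0.5  0.2] op 0.0398 grip 0.0
```

View pics/s5.png

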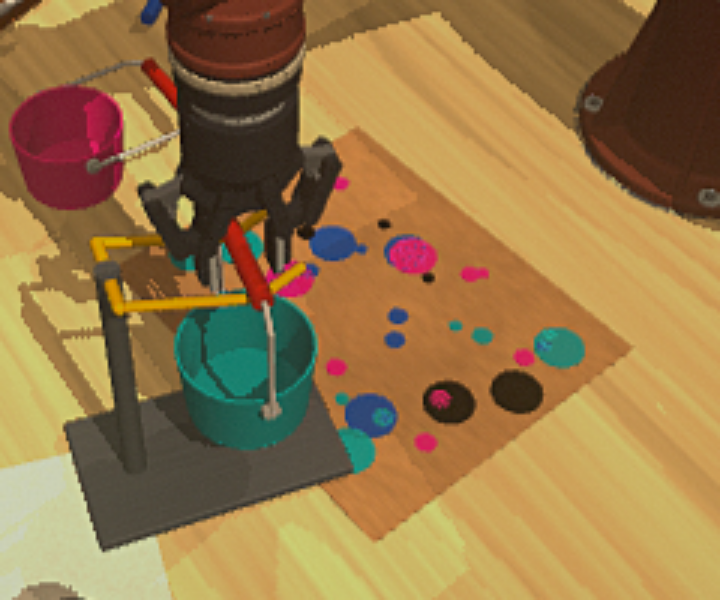

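The grip rests on both prongs in the dips, near (255,285), with the fingers open to either side and clear of it. I retreat straight up, then let it settle.

```bash
python3 -m creep '[{"delta_pos":[0,0,-0.5],"rot":[0,0,0],"jaw":4},{"delta_pos":[0,0,-1.5],"rot":[0,0,0],"jaw":4},{"delta_pos":[0,0,-3],"rot":[0,0,0],"jaw":4},{"delta_pos":[0,0,-4.5],"rot":[0,0,0],"jaw":4},{"delta_pos":[0,0,-6],"rot":[0,0,0],"jaw":4},{"delta_pos":[0,0,-8],"rot":[0,0,0],"jaw":4},{"delta_pos":[0,0,-10],"rot":[0,0,0],"jaw":4},{"delta_pos":[0,0,-11],"rot":[0,0,0],"jaw":4},{"delta_pos":[0,0,-11],"rot":[0,0,0],"jaw":4},{"delta_pos":[0,0,-11],"rot":[0,0,0],"jaw":4}]'
for i in 1 2 3; do python3 -m creep '[{"delta_pos":[0,0,0],"rot":[0,0,0],"jaw":4},{"delta_pos":[0,0,0],"rot":[0,0,0],"jaw":4},{"delta_pos":[0,0,0],"rot":[0,0,0],"jaw":4},{"delta_pos":[0,0,0],"rot":[0,0,0],"jaw":4},{"delta_pos":[0,0,0],"rot":[0,0,0],"jaw":4},{"delta_pos":[0,0,0],"rot":[0,0,0],"jaw":4},{"delta_pos":[0,0,0],"rot":[0,0,0],"jaw":4},{"delta_pos":[0,0,0],"rot":[0,0,0],"jaw":4},{"delta_pos":[0,0,0],"rot":[0,0,0],"jaw":4},{"delta_pos":[0,0,0],"rot":[0,0,0],"jaw":4}]' | head -2; done
python3 - <<'E'
from h import *
import cv2
rel()
def tealmask(c):
    h=cv2.cvtColor(c[180:280,295:350],cv2.COLOR_RGB2HSV).astype(int);m=(h[...,0]>75)&(h[...,0]<100)&(h[...,1]>120);return np.argwhere(m).mean(0).round(3)
for i in range(10):
    c=ctrl.camera("scene")["color"];print(tealmask(c),end=' ')
cv2.imwrite("pics/s6.png",cv2.resize(c[130:330,240:480,::-1],None,fx=3,fy=3))
E
```

```text
time_s: 14.2
eef_pos: [0.583, 0.0624, 0.3199]
ee_rot: [[0.231, 0.973, -0.0], [0.973, -0.231, 0.0], [0.0, -0.0, -1.0]]
wrist_force: [-0.6, 0.1, -0.4]
opening: 0.0399
grip_force: 0.0
time_s: 15.2
eef_pos: [0.5829, 0.0624, 0.3203]
time_s: 16.2
eef_pos: [0.5829, 0.0624, 0.3203]
time_s: 17.2
eef_pos: [0.5829, 0.0624, 0.3203]
t 17.2 tcp [0.5829 0.0624 0.3203] yaw -13.35 F [-0.  -0.1  0.1] op 0.0399 grip 0.0
[70.582 24.62 ] [70.619 24.581] [70.567 24.607] [70.603 24.607] [70.545 24.607] [70.621 24.593] [70.572 24.617] [70.58  24.625] [70.591 24.603] [70.659 24.594]
```

View pics/s6.png

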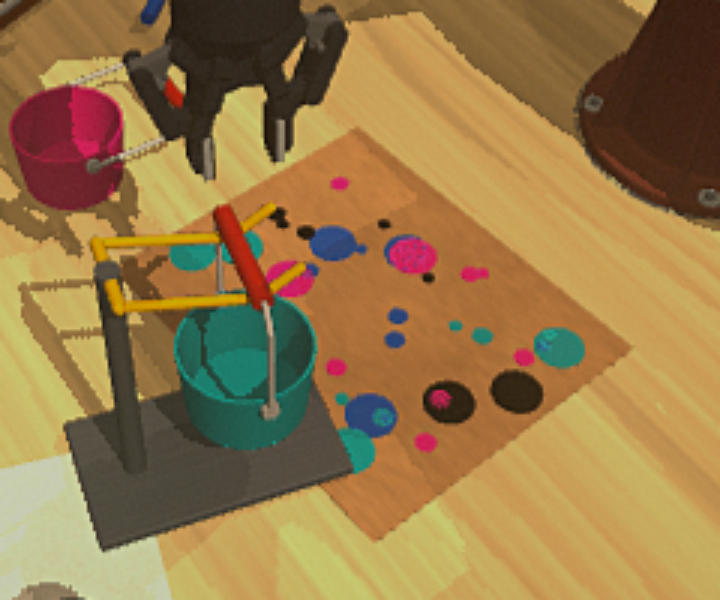

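The picture shows the grip lying in both dips from (222,212) to (264,300), the pail upright and still, the gripper clear above, and the pink pail in its original place.

```bash
python3 -c "
from cell import ctrl
print(ctrl.close_job())"
```

```text
the job is handed in; nothing more can be done
None
```

The turquoise pail hangs upright and still, with its red grip in the dips of both hook prongs; the gripper is clear of it, the pink pail was not moved, and the job was handed in at about 18 s.

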